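Load the parts cleaner and change its cycle key

TASK

Push the parts cleaner's half-open lid up until it stands nearly upright, set the rusted drive dog coupling down gently, upright, near the middle of the tub floor, and lower the lid all the way shut without slamming it. Then, reaching in under the guard rail, press the round key fully home so that it latches and the square key pops up, and take the tool away. Press no other key, and leave everything else on the bench where it is.

Things in the scene. Friction and masses are not known exactly. Their poses are not given: they have to be found in the camera images.
- coupling: Rusted steel drive dog coupling standing on the bench: round hub 46 mm diameter, 30 mm high, with two square dogs (14 x 16 x 12 mm) on top, 42 mm high in all, 0.25 to 0.5 kg. Origin at the centre of its underside, z up. Its place is swapped with the gear's and the bearing housing's.
- tub: Parts cleaner, fixed: an open tub 150 (x) x 180 (y) x 75 mm high on 20 mm feet, walls 5 mm. Origin at the centre of the tub's underside, 20 mm above the bench; rim at 75 mm above the origin; its -x side faces the robot, the lid is hinged on the +x rim. Tub and key console may change sides of the bench.
- tub_in (a point): Centre of the tub's inner floor (25 mm above the bench), axes as the tub's.
- lid (a joint): Angle of the tub's lid, rad: 0 shut flat on the rim, 1.57 upright, grows as it opens, stop at 1.9. The lid is a plate 150 mm (from hinge to front edge) x 180 x 8 mm, 0.25 kg, on a stiff friction hinge (0.28 N m): it stays where it is left. Starts half open, 0.75 to 1.05.
- lid_hinge (a point): Middle of the lid's hinge line, at the tub's +x rim (75.5 mm above the tub's origin), on the lid's underside; turns with the lid, its x axis points from front edge to hinge, z out of the lid's upper face.
- lid_handle (a point): Top of the small black knob on the lid's upper (outer) face, on the middle line, 30 mm from the front edge, standing out 35 mm.
- console: Key console, fixed, 150 (x) x 206 (y) mm; its key panel slopes 30 degrees down to its -x side (the robot), 40 mm high in front, 127 at the back. Origin: centre of the underside. A 10 mm guard rail runs along y above the keys, 228 mm over the bench, at x = 12 mm, on rear posts at y = +-108: no gripper fits straight down; lean the tool 20 to 45 degrees, in from the robot side.
- key_round (a joint): Travel of the key with a round cap, 30 mm diameter, m: 0 up, 0.014 pressed to its stop, about 0.0105 when latched down. Pressed to the stop and let go, it latches; on the way down it frees whichever key was latched, which springs up. Takes about 4 N.
- key_round_top (a point): Centre of the top face of the key with a round cap, 30 mm diameter. z axis: out of the panel (30 degrees from vertical, towards the robot); the key is pressed along -z. y along the row of four keys (46 mm apart, order varies). When up the top stands 22 mm off the panel.
- key_square (a joint): Travel of the key with a square cap, 26 x 26 mm; it is the one latched down at the start, m: 0 up, 0.014 pressed to its stop, about 0.0105 when latched down. Pressed to the stop and let go, it latches; on the way down it frees whichever key was latched, which springs up. Takes about 4 N.
- key_square_top (a point): Centre of the top face of the key with a square cap, 26 x 26 mm; it is the one latched down at the start. z axis: out of the panel (30 degrees from vertical, towards the robot); the key is pressed along -z. y along the row of four keys (46 mm apart, order varies). When up the top stands 22 mm off the panel.
- key_slim (a joint): Travel of the key with a slim straight bar cap, 10 mm wide and 32 mm long up the slope, m: 0 up, 0.014 pressed to its stop, about 0.0105 when latched down. Pressed to the stop and let go, it latches; on the way down it frees whichever key was latched, which springs up. Takes about 4 N.
- key_slim_top (a point): Centre of the top face of the key with a slim straight bar cap, 10 mm wide and 32 mm long up the slope. z axis: out of the panel (30 degrees from vertical, towards the robot); the key is pressed along -z. y along the row of four keys (46 mm apart, order varies). When up the top stands 22 mm off the panel.
- key_cross (a joint): Travel of the key with a plus-shaped cap, two 10 x 32 mm bars crossed, m: 0 up, 0.014 pressed to its stop, about 0.0105 when latched down. Pressed to the stop and let go, it latches; on the way down it frees whichever key was latched, which springs up. Takes about 4 N.
- key_cross_top (a point): Centre of the top face of the key with a plus-shaped cap, two 10 x 32 mm bars crossed. z axis: out of the panel (30 degrees from vertical, towards the robot); the key is pressed along -z. y along the row of four keys (46 mm apart, order varies). When up the top stands 22 mm off the panel.
- gear: Bystander: bronze gear lying flat, 68 mm diameter, 14 mm thick, hub 28 mm diameter to 24 mm high. Origin under its centre. Must not be moved.
- housing: Bystander: white nylon bearing housing, foot 30 (x) x 80 (y) x 12 mm with a round boss 44 mm diameter, 50 mm high in all. Origin under its centre. Must not be moved.
- shaft: Bystander: square steel shaft lying along its y, 20 x 110 x 20 mm. Origin under its centre. Must not be moved.
- tin: Bystander: upright round metal tin, 64 mm diameter, 65 mm high. Origin under its centre. Must not be moved.
- wrench: Bystander: flat wrench 170 mm long lying along its x near the robot. Origin about its middle. Must not be moved.
- bolt: Bystander: bolt 58 mm long, head 21 mm diameter, lying along its x near the robot. Must not be moved.
There are look-alikes about, which are no part of the job. What is shaped like the coupling but turquoise is not meant.

How it is judged:
On the way, in this order (a step that is already met when the one before it is completed fails the run):
1. the lid has been pushed up to at least 70 degrees (value of joint lid above 1.22 rad), for 0.2 s.
2. the coupling stands on the tub floor, let go, with the lid still up (horizontal distance between coupling and tub_in below 0.065 m and z of coupling in the frame of tub_in between -0.005 and 0.006 m and angle between coupling's own z axis and vertical below 0.2 rad and linear speed of coupling below 0.03 m/s and value of joint lid above 0.9 rad and contact force between coupling and the fingers below 0.2 N), for 0.2 s.
3. the lid is shut with the coupling inside (horizontal distance between coupling and tub_in below 0.065 m and z of coupling in the frame of tub_in between -0.005 and 0.006 m and angle between coupling's own z axis and vertical below 0.2 rad and linear speed of coupling below 0.03 m/s and value of joint lid below 0.04 rad), for 0.2 s.
4. the round key is down and the square key has popped up (value of joint key_round above 0.009 m and value of joint key_square below 0.002 m), for 0.1 s.
At the end, for the whole second after the job is handed in: The coupling stands upright (within 11 degrees) at rest on the tub floor within 65 mm of its centre, the lid is shut (under 0.04 rad), the round key is latched down (over 9 mm), and the square, slim and plus-shaped keys are up (under 2 mm) (all of step 3 and all of step 4 and value of joint each of key_slim, key_cross below 0.002 m); the robot touches nothing.
It fails at once if a bystander (gear, bearing housing, shaft, tin, wrench or bolt) moved by more than 25 mm (distance of any of gear, housing, shaft, tin, wrench, bolt from where it was at the start of the episode above 0.025 m).
It fails at once if the slim or the plus-shaped key pressed (over 5 mm) (value of joint any of key_slim, key_cross above 0.005 m).
It fails at once if the lid slammed (shutting faster than 3 rad/s) (velocity of joint lid below -3 rad/s).
It fails at once if the coupling dropped or thrown into the tub (over 0.7 m/s there) (horizontal distance between coupling and tub_in below 0.09 m and linear speed of coupling above 0.7 m/s).
It also fails if it takes over 67 s, if anything falls off the work surface, if the arm or the gripper's body presses on something with over 40 N, if the wrist force passes 120 N, or if a joint passes its speed limit or range.

ROBOT

A 6-joint arm with a two-finger parallel gripper is mounted at the origin on the work surface. World frame = base frame: x ahead of the robot, y to its left, z up, the work surface at z = 0. Lengths are in m, angles in rad, forces in N, time in s.
With the tool pointing down it reaches from about 0.325 to 0.9 m from the base axis. Payload 3.5 kg.
Tool frame: the origin (TCP) lies midway between the tips of the shut fingers; the grasp point (between the pads) lies manip.pinch_z behind it (manip.pinch_z is the distance from the TCP to the grasp point, in m); z points along the fingers, y is the line along which they close (so a half turn about z gives the same grasp; the last joint's range is limited). The gripper opens to 85 mm and grips with 20 to 120 N. Pads are 22 mm wide; open, the fingers measure 114 mm over their backs; the gripper's body (76 mm by 85 mm) begins 54 mm behind the grasp point. The pads swing forward as they close: fully open they stand 13 mm farther back than shut.
Start: joints at [-1.384, 0.276, -0.026, 1.268, 0, 1.467], TCP at [0.179, -0.599, 0.231] pointing down, gripper open.
Joint ranges: [-3.12, 3.12], [-0.85, 1.88], [-1.08, 1.24], [-1.95, 2.15], [-1.57, 1.53], [-3.14, 3.14]. Speed limits (rad/s): [2.57, 2.57, 3.14, 3.14, 3.14, 3.14].

INTERFACE

Orientations are given as a unit quaternion [w, x, y, z].
In Python, from cell import manip, viewer, order gives the robot as it stands. The module is installed in compiled form; this text tells all that it offers. Calls block until the motion is done:
- manip.movep(position, orientation): joint-space move of the TCP to a pose.
- manip.move_linear(position, rotation=None, rate=0.15, guard=None): straight line of the TCP; rotation=None keeps the orientation; rate is the mean speed in m/s. With guard (N) it stops when the force on the tool has changed by that much, and returns True; else False.
- manip.set_joints(angles): joint-space move.
- manip.open_jaws() and manip.grab(newtons=None): open the fingers fully, or close them until they stop; newtons is the grip in N (None keeps the last).
- manip.wait(seconds).
- manip.ik(position, orientation): joint angles nearest the present ones, or None.
- viewer.get_image(name): name is "scene" or "side" or "wrist"; returns (picture, depth): 400x640x3 uint8, blue, green, red; 400x640 float32, m along the optical axis (not along the pixel's ray), 0 where there is no reading.
- viewer.camera_info(name): a dict with "mtx" (3x3 intrinsics, pixels), "R" (3x3) and "t" (3): a world point X has camera coordinates R X + t. Camera axes: x right, y down, z forward; pixel columns grow to the right and rows downward; lengths in m; the calibration is good to about 2 mm. The wrist camera is an equidistant fisheye: a pixel r from the principal point sees the ray r / f radians off the axis. A picture is of the moment at which its call begins: read the wrist's pose just before it. camera_info takes no time and is no camera call; for the wrist camera it gives the pose at the moment of the call.
A pose or a line that the arm cannot do raises manip.PlanningError and nothing moves.
- order.finish_job(): hands the job in; it is judged then, once.
Trained networks look in the newest picture that a camera, given by its name, has taken for a name from the list of things; names that differ only in an ending like _2 or _b are one class to them, and where a whole thing is asked for, a point or a joint stands for the part that bears it (a point fixed in the world has none). Each returns a list of dicts, best first, with "p" (0 to 1); they miss things now and then, are a little off and sometimes report something else, mostly with a low value. They report only what shows in the picture. A call takes as long as a camera call. They do not tell look-alikes from the thing itself.
- viewer.trace(thing, camera): "region" (400x640 bool, what is visible of it) and "pixel" ([column, row] in pixels, amid what is visible of it).
- viewer.place_of(thing, camera): "pixel" ([column, row] in pixels: a listed point, or the origin of a listed thing).
Readings, each from a call of its own:
- manip.current_time(): time.
- manip.current_q(): joint angles.
- manip.current_dq(): joint speeds.
- manip.current_joint_efforts(): joint torques, N m.
- manip.current_position(): TCP position.
- manip.current_orientation(): TCP orientation.
- manip.current_ft_force(): force on the tool from outside, world axes, zero at the start.
- manip.current_torque(): the same for the moment, N m.
- manip.current_width(): finger opening in m.
- manip.current_finger_force(): force on a finger pad.
Only numpy, scipy, OpenCV 4.12 (cv2) and the standard library are available. Lean on these libraries where they do the work, as an engineer would, in place of code of your own. Each camera call takes 0.05 s, during which the arm holds its last target. There are 200 camera calls.

## Working session

There is one attempt and no reset: what is moved stays moved. The work goes in short steps, each a Python script; the robot and the scene stay as the last script left them, time stands still between calls to the robot, and variables do not carry over. Pictures are saved under pics/ and viewed, at most 10 in all, crops included, and the job is handed in when it is done.

```bash
mkdir -p pics
cat > h.py <<'E'
import numpy as np, cv2
from cell import manip, viewer, order
from scipy.spatial.transform import Rotation as Ro
def world(cam,info,px,depth):
    K=info["mtx"]; c=np.array([(px[0]-K[0][2])/K[0][0]*depth,(px[1]-K[1][2])/K[1][1]*depth,depth])
    return np.array(info["R"]).T@(c-np.array(info["t"]))
def cloud(info,D):
    v,u=np.mgrid[:400,:640]; K=np.array(info["mtx"])
    C=np.stack([(u-K[0,2])/K[0,0]*D,(v-K[1,2])/K[1,1]*D,D],-1)
    return (C-np.array(info["t"]))@np.array(info["R"])
def quat(R):
    q=Ro.from_matrix(R).as_quat(); return [q[3],q[0],q[1],q[2]]
def frame(z,y):
    z=np.array(z,float);z/=np.linalg.norm(z);y=np.array(y,float);y-=z*(y@z);y/=np.linalg.norm(y)
    return np.stack([np.cross(y,z),y,z],1)
E
cat > m.py <<'E'
from h import *
ims=[]
print(manip.pinch_z)
for cam in ("scene","side"):
    im,D=viewer.get_image(cam); info=viewer.camera_info(cam); W=cloud(info,D)
    np.savez(cam,im=im,D=D,W=W); cv2.imwrite(f"pics/{cam}.png",im)
    for th in ("coupling","tub","lid","lid_handle","lid_hinge","tub_in","console","key_round_top","key_square_top","key_slim_top","key_cross_top","gear","housing","shaft","tin"):
        for r in viewer.place_of(th,cam)[:3]:
            if r["p"]<.2: continue
            u,v=np.round(r["pixel"]).astype(int)
            if 0<=u<640 and 0<=v<400: print(cam,th,round(r["p"],2),u,v,W[v,u].round(3) if D[v,u]>0 else None)
E
python3 m.py
```

```text
0.0187
scene coupling 0.8 283 173 [ 0.376 -0.013  0.03 ]
scene coupling 0.79 316 191 [0.468 0.037 0.027]
scene tub 0.68 223 257 [ 0.576 -0.245  0.14 ]Traceback (most recent call last):
  File "m.py", line 8, in <module>
    for r in viewer.place_of(th,cam)[:3]:
             ~~~~~~~~~~~~~~~^^^^^^^^
ValueError: it knows: bolt, console, coupling, gear, housing, key_cross_top, key_round_top, key_slim_top, key_square_top, lid_handle, lid_hinge, shaft, tin, tub, tub_in, wrench
```

View pics/scene.png

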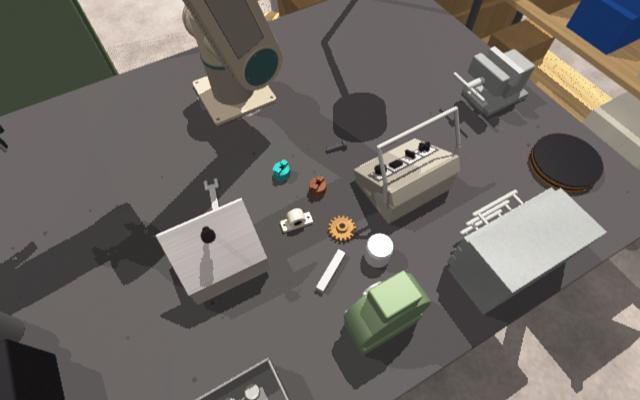

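The scene shows the robot base at (235,95), the tub with its half-open lid and black knob at (208,235), and the console with its rail at (405,175). Two things could be taken for the coupling: the turquoise one at (282,170), which is a look-alike, and the rusted red-brown one at (317,187), which I choose. The gear is at (342,229), the housing at (295,219), the tin at (379,250), and the shaft at (331,271).

```bash
sed -i 's/"lid",//' m.py; python3 m.py
python3 - <<'E'
import cv2
im=cv2.imread('pics/scene.png')[140:230,250:470]
b=cv2.imread('pics/side.png')
cv2.imwrite('pics/crop.png',cv2.resize(im,None,fx=3.6,fy=3.6,interpolation=cv2.INTER_CUBIC))
E
```

```text
0.0187
scene tub 0.94 223 254 [ 0.573 -0.242  0.147]
scene tub 0.71 211 236 [ 0.565 -0.246  0.221]
scene lid_handle 0.98 208 234 [ 0.562 -0.249  0.229]
scene lid_hinge 0.75 229 276 [ 0.604 -0.251  0.102]
scene lid_hinge 0.37 214 208 [ 0.371 -0.215  0.009]
scene console 0.65 394 180 [0.58  0.192 0.107]
scene console 0.38 335 147 [0.359 0.161 0.014]
scene console 0.33 224 256 [ 0.575 -0.242  0.14 ]
scene key_round_top 0.75 427 143 [0.528 0.332 0.105]
scene key_round_top 0.56 377 163 [0.49  0.21  0.058]
scene key_square_top 0.63 395 161 [0.525 0.237 0.089]
scene key_cross_top 0.61 424 144 [0.526 0.324 0.104]
scene gear 0.87 342 229 [0.595 0.04  0.021]
scene housing 0.59 292 222 [ 0.527 -0.063  0.043]
scene shaft 0.76 330 269 [ 0.671 -0.039  0.02 ]
scene tin 0.67 377 260 [0.716 0.059 0.052]
side coupling 0.91 388 247 [0.36  0.013 0.02 ]
side coupling 0.85 346 261 [0.449 0.072 0.022]
side coupling 0.29 238 264 [0.678 0.111 0.022]
side lid_handle 0.71 318 115 [ 0.553 -0.241  0.215]
side lid_hinge 0.81 306 152 [ 0.578 -0.19   0.136]
side tub_in 0.96 331 177 [ 0.51  -0.159  0.086]
side console 0.82 290 329 [0.521 0.307 0.08 ]
side key_round_top 0.76 299 267 [0.527 0.186 0.105]
side key_round_top 0.37 328 176 [ 0.518 -0.16   0.087]
side key_square_top 0.7 296 291 [0.525 0.232 0.091]
side key_square_top 0.5 330 180 [ 0.512 -0.156  0.078]
side key_square_top 0.26 322 234 [ 0.515 -0.023  0.012]
side key_slim_top 0.45 292 307 [0.523 0.278 0.101]
side key_cross_top 0.55 287 330 [0.521 0.325 0.102]
side gear 0.65 288 254 [0.58  0.058 0.014]
side housing 0.87 325 233 [ 0.508 -0.029  0.01 ]
side shaft 0.56 262 229 [ 0.657 -0.011  0.022]
side tin 0.91 237 260 [0.678 0.112 0.035]
```

View pics/side.png

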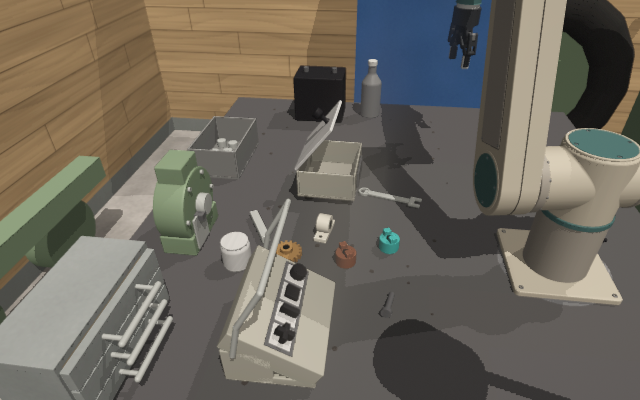

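View pics/crop.png

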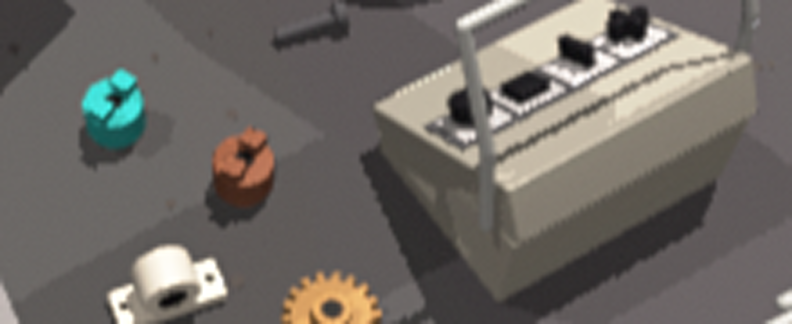

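The crop confirms the red-brown rusted coupling at (317,187). In the side view the round key is at (299,270), with square (293,290), slim (290,308) and plus (286,331) following it. Next I refine the geometry from the same depth clouds.

Run:
```python
from h import *
S={c:np.load(c+'.npz') for c in("scene","side")}
W=S["scene"]["W"];D=S["scene"]["D"]
V=S["side"]["W"]
# coupling: colour/height
for c in S:
    A=S[c]["W"]; P=A[(abs(A[...,0]-.46)<.05)&(abs(A[...,1]-.05)<.05)&(A[...,2]>.008)&(A[...,2]<.06)]
    print(c,"coupling",len(P),np.percentile(P,[1,50,99],axis=0).round(4).tolist())
    T=P[P[:,2]>.036]; print(" dogs",len(T),T.mean(0).round(4), cv2.minAreaRect(T[:,:2].astype(np.float32)*1000) if len(T) else'')
    h=P[(P[:,2]>.024)&(P[:,2]<.033)]; print(" hubrect",cv2.minEnclosingCircle(h[:,:2].astype(np.float32)))
# lid from scene
m=(W[...,0]>.42)&(W[...,0]<.66)&(W[...,1]>-.40)&(W[...,1]<-.12)&(W[...,2]>.115)&(D>0)
P=W[m]; 
for _ in range(4):
    c=P.mean(0);n=np.linalg.svd(P-c,full_matrices=False)[2][2];n*=np.sign(n[2]);P=P[abs((P-c)@n)<.004]
print("lid",c.round(4),n.round(4),len(P),np.percentile(P,[0.5,99.5],axis=0).round(3).tolist(),"angle",np.arccos(n[2]))
h=np.array([-n[1],n[0],0]);h/=np.linalg.norm(h);h=-h*np.sign(-h[1]) if 0 else h*np.sign(h[1]);u=np.cross(h,n)
for d in(h,u):
    s=(P-c)@d;print(d.round(4),np.percentile(s,[.3,99.7]).round(4))
# rim from side
Q=V[(V[...,0]>.40)&(V[...,0]<.66)&(V[...,1]>-.40)&(V[...,1]<-.10)&(V[...,2]>.085)&(V[...,2]<.101)]
print("rim",len(Q),np.percentile(Q,[1,99],axis=0).round(3).tolist(),cv2.minAreaRect(Q[:,:2].astype(np.float32)*1000))
F=V[(V[...,0]>.40)&(V[...,0]<.66)&(V[...,1]>-.40)&(V[...,1]<-.16)&(V[...,2]>.02)&(V[...,2]<.03)]
print("floor",len(F),np.percentile(F,[1,99],axis=0).round(3).tolist() if len(F) else'')
# keys
for (u0,v0) in((299,270),(294,290),(290,309),(286,331)):
    A=V[v0-12:v0+12,u0-12:u0+12].reshape(-1,3);
    I=S["side"]["im"][v0-12:v0+12,u0-12:u0+12].reshape(-1,3).max(1)
    K=A[I<60]; print("key",len(K),np.median(K,0).round(4),K.min(0).round(3),K.max(0).round(3))
# panel plane
m=(V[...,0]>.46)&(V[...,0]<.6)&(V[...,1]>.15)&(V[...,1]<.36)&(V[...,2]>.04)&(V[...,2]<.13)&(S["side"]["im"].min(-1)>110)
P=V[m]
for _ in range(5):
    c=P.mean(0);n=np.linalg.svd(P-c,full_matrices=False)[2][2];n*=np.sign(n[2]);P=P[abs((P-c)@n)<.004]
print("panel",c.round(4),n.round(4),len(P),np.percentile(P,[1,99],axis=0).round(3).tolist())
# obstacles height above .2 => rail
R=V[(V[...,2]>.2)&(V[...,1]>.1)&(V[...,1]<.42)&(V[...,0]>.4)&(V[...,0]<.7)&(V[...,2]<.25)]
print("rail",len(R),R.mean(0).round(3),np.percentile(R,[1,99],axis=0).round(3).tolist())
```

```text
scene coupling 281 [[0.4346, 0.0259, 0.0085], [0.4615, 0.0465, 0.0303], [0.4777, 0.0687, 0.045]]
 dogs 71 [0.456  0.0475 0.0412] ((454.9889831542969, 48.00905990600586), (16.425722122192383, 43.480594635009766), 30.91415786743164)
 hubrect ((0.4556238651275635, 0.048453886061906815), 0.02347424253821373)
side coupling 395 [[0.4306, 0.0306, 0.0092], [0.4525, 0.0626, 0.0298], [0.4723, 0.074, 0.0441]]
 dogs 99 [0.4514 0.0525 0.0407] ((452.1292419433594, 50.506290435791016), (16.082155227661133, 45.79997634887695), 30.9102840423584)
 hubrect ((0.4511474668979645, 0.05268765613436699), 0.023556873202323914)
lid [ 0.5548 -0.254   0.1662] [ 0.792  -0.0242  0.6101] 4839 [[0.513, -0.34, 0.116], [0.595, -0.163, 0.219]] angle 0.9146674287609599
[0.0306 0.9995 0.    ] [-0.0865  0.0918]
[ 0.6098 -0.0187 -0.7924] [-0.0676  0.0643]
rim 470 [[0.446, -0.339, 0.085], [0.599, -0.156, 0.098]] ((524.963623046875, -248.32559204101562), (185.6202850341797, 155.69924926757812), 88.31287384033203)
floor 675 [[0.455, -0.339, 0.021], [0.593, -0.16, 0.03]]
key 198 [0.5285 0.1954 0.1006] [0.515 0.176 0.087] [0.544 0.204 0.11 ]
key 182 [0.5311 0.2372 0.0931] [0.399 0.198 0.082] [0.543 0.753 0.673]
key 177 [0.5269 0.2833 0.098 ] [0.399 0.243 0.082] [0.543 0.753 0.673]
key 233 [0.525  0.3301 0.1013] [0.399 0.313 0.084] [0.542 0.753 0.673]
panel [0.5208 0.2585 0.0753] [-0.5005 -0.0021  0.8658] 4381 [[0.462, 0.159, 0.041], [0.599, 0.359, 0.121]]
rail 791 [0.547 0.283 0.228] [[0.539, 0.15, 0.201], [0.565, 0.37, 0.234]]
```

```bash
cat >> h.py <<'E'
Q=manip.current_q
def best(p,z):
    "orientation with tool z given and y along +-world y, whichever turns the last joint less"
    c=[]
    for s in(1,-1):
        q=quat(frame(z,(0.03*0,s,0))); j=manip.ik(list(p),q)
        if j is not None: c.append((abs(j[5]-Q()[5]),q))
    return min(c)[1]
DOWN=(0,0,-1)
def grab_cloud(cam):
    im,D=viewer.get_image(cam); return im,D,cloud(viewer.camera_info(cam),D)
def lid_angle():
    im,D,V=grab_cloud("side")
    P=V[(V[...,0]>.42)&(V[...,0]<.68)&(V[...,1]>-.33)&(V[...,1]<-.17)&(V[...,2]>.14)&(V[...,2]<.24)]
    for _ in range(5):
        c=P.mean(0);n=np.linalg.svd(P-c,full_matrices=False)[2][2];n*=np.sign(n[0]);P=P[abs((P-c)@n)<.006]
    return np.arccos(n[2]),len(P)
E
python3 - <<'E'
from h import *
print(manip.current_time())
manip.grab(20)
q=best((.43,-.251,.25),DOWN)
manip.movep([.43,-.251,.25],q)
manip.move_linear([.46,-.251,.185],rate=.2)
print(manip.current_q(),manip.current_ft_force())
print(manip.move_linear([.577,-.251,.185],rate=.1,guard=20),manip.current_position(),manip.current_ft_force())
manip.move_linear([.48,-.251,.20],rate=.25)
manip.open_jaws()
manip.move_linear([.45,-.20,.27],rate=.25)
print(lid_angle(),manip.current_time(),manip.current_width())
E
```

```text
1.65
[-6.23846287e-01  1.29112994e-01 -3.09551986e-01  1.13356425e+00
 -2.61900093e-04  2.51838894e+00] [ 0.29991071 -0.61440956  0.21004939]
True [ 0.51348541 -0.25165006  0.18729966] [-2.19079759 -0.14111745  7.37850769]
(np.float64(1.1622193841778556), 59) 6.8 0.08568551989964054
```

Run:
```python
from h import *
im,D,V=grab_cloud("side"); cv2.imwrite('pics/s2.png',cv2.resize(im[60:240,240:540],None,fx=2.6,fy=2.6)); np.savez('s2',V=V,im=im)
im,D,W=grab_cloud("scene"); 
P=W[(W[...,0]>.42)&(W[...,0]<.68)&(W[...,1]>-.35)&(W[...,1]<-.12)&(W[...,2]>.115)&(W[...,2]<.26)]
for _ in range(5):
    c=np.median(P,0);n=np.linalg.svd(P-P.mean(0),full_matrices=False)[2][2];n*=np.sign(n[0]);P=P[abs((P-c)@n)<.01]
print(np.arccos(n[2]),len(P),n,np.percentile(P,[1,99],axis=0))
```

```text
1.047330271766612 5042 [ 0.86568276 -0.0266137   0.49988506] [[ 0.5281968  -0.33952776  0.11632563]
 [ 0.59770177 -0.16365869  0.22978982]]
```

View pics/s2.png

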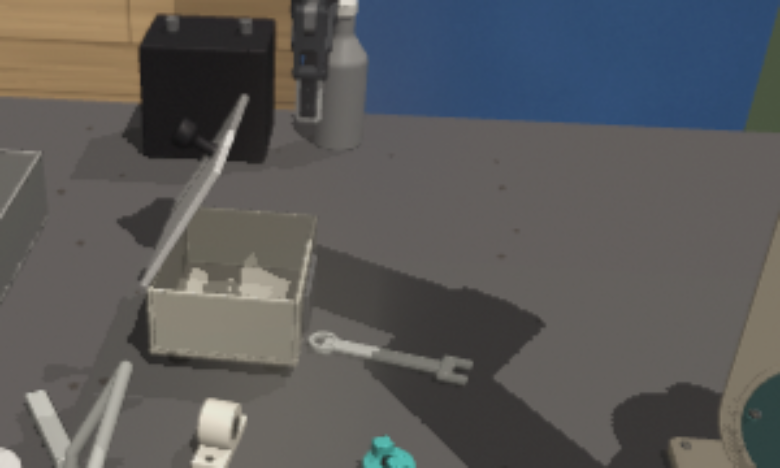

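The lid is at 1.05 rad; the first push stopped early on the guard at contact. The tub floor is clear. I push again, slower and following the edge's arc.

Run:
```python
from h import *
manip.grab(20)
manip.move_linear([.49,-.251,.195],rate=.25)
for a in(1.1,1.25,1.4,1.52):
    x=.6-.15*np.cos(a)-.012; z=.0955+.15*np.sin(a)-.032
    r=manip.move_linear([x,-.251,z],rate=.06,guard=35); print(a,r,manip.current_position(),manip.current_ft_force())
    if r: break
manip.move_linear([.49,-.251,.22],rate=.25)
im,D,W=grab_cloud("scene"); 
P=W[(W[...,0]>.53)&(W[...,0]<.68)&(W[...,1]>-.35)&(W[...,1]<-.12)&(W[...,2]>.115)&(W[...,2]<.26)]
for _ in range(5):
    c=np.median(P,0);n=np.linalg.svd(P-P.mean(0),full_matrices=False)[2][2];n*=np.sign(n[0]);P=P[abs((P-c)@n)<.01]
print(np.arccos(n[2]),len(P),n,np.percentile(P,[1,99],axis=0),manip.current_time())
```

```text
1.1 False [ 0.5206059  -0.25085213  0.19710831] [ 0.3623216  -0.73611345  0.17960191]
1.25 False [ 0.54172346 -0.25096779  0.20613113] [-0.51903793 -0.80626367  0.57716723]
1.4 False [ 0.5633579  -0.25088351  0.21142322] [0.43979973 0.15646967 0.26231207]
1.52 False [ 0.58119315 -0.25090534  0.21334033] [-0.11226681 -0.13307261  0.79697769]
1.521647991789184 3121 [ 0.99829488 -0.03152327  0.04912855] [[ 0.59425456 -0.34057385  0.11690313]
 [ 0.60878582 -0.16513769  0.24754456]] 10.9333
```

Lid is at 1.52 rad. Now I pick the coupling.

Run:
```python
from h import *
p=[.4535,.0505,.15]
manip.open_jaws()
manip.movep(p,best(p,DOWN))
print(manip.move_linear([p[0],p[1],.006],rate=.1,guard=15))
manip.grab(40)
print(manip.current_width(),manip.current_position(),manip.current_finger_force())
manip.move_linear([p[0],p[1],.17],rate=.15)
print(manip.current_width(),manip.current_ft_force(),manip.current_time())
im,D=viewer.get_image("wrist"); cv2.imwrite('pics/w1.png',im)
```

```text
False
0.044906327379970565 [0.45391136 0.05001543 0.0066098 ] 40.507756211736705
0.044679877579491586 [ 0.26704261  0.41274259 -2.96299122] 16.2
```

View pics/w1.png

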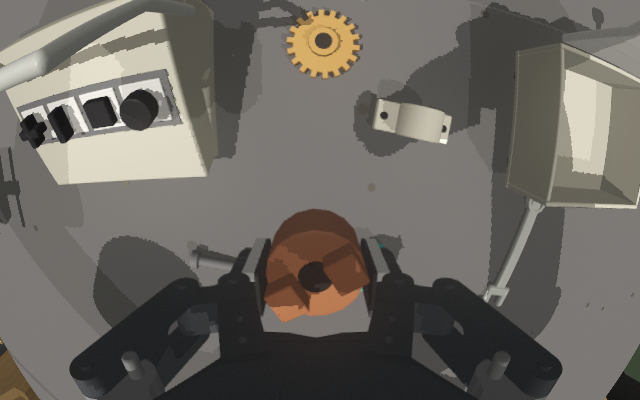

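The wrist view shows the rusted coupling held upright between the pads at (316,275). Now the placing.

Run:
```python
from h import *
p=[.512,-.250,.20]
manip.movep(p,best(p,DOWN))
manip.move_linear([p[0],p[1],.05],rate=.12)
print(manip.move_linear([p[0],p[1],.029],rate=.03,guard=6),manip.current_position(),manip.current_ft_force())
manip.open_jaws()
manip.wait(.2)
print(manip.current_width(),manip.current_finger_force())
manip.move_linear([p[0],p[1],.24],rate=.15)
im,D=viewer.get_image("wrist"); cv2.imwrite('pics/w2.png',im)
print(manip.current_time())
```

```text
True [ 0.51166845 -0.24980614  0.0316735 ] [-0.11541692  0.06301192  5.15991073]
0.08539258044682806 0.0
21.7
```

View pics/w2.png

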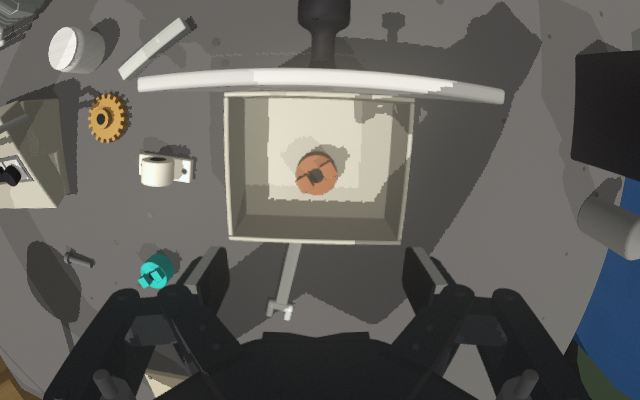

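The coupling stands upright in the tub at (317,175) and the lid is still up. Now I go over the lid, beside the knob, and lower it along its arc.

Run:
```python
from h import *
Y=-.195
manip.grab(20)
manip.move_linear([.512,Y,.34],rate=.25)
manip.move_linear([.66,Y,.34],rate=.25)
manip.move_linear([.66,Y,.225],rate=.2)
def tcp(a,r=.13): return [.601-r*np.cos(a)+.008*np.sin(a)+.011,Y,.0955+r*np.sin(a)+.008*np.cos(a)]
for a in(1.5,1.3,1.1,.9,.7,.5,.3,.15,.05,-.03):
    g=manip.move_linear(tcp(a),rate=.08,guard=30)
    if g or a<.4: print(a,g,manip.current_position(),manip.current_ft_force())
    if g: break
print(manip.current_time())
```

```text
0.3 False [ 0.48951969 -0.19474483  0.14095241] [-0.02524352  0.7391061  -0.11414284]
0.15 False [ 0.48408849 -0.19472345  0.12229463] [-0.735365    0.09138367  0.09746907]
0.05 False [ 0.48210431 -0.19473925  0.10954613] [-0.21808872  0.05653499  0.29510146]
-0.03 True [ 0.48405054 -0.19611754  0.103435  ] [-2.0564632   1.25493201 11.34025238]
29.075
```

Run:
```python
from h import *
manip.move_linear([.484,-.195,.26],rate=.25)
k=np.array([.525,.189,.103]); n=np.array([-.5,0,.8660])
pre=k+.1*n
q=best(pre,-n)
manip.movep([.40,0,.30],best([.40,0,.30],DOWN))
manip.movep(list(pre),q)
im,D,W=grab_cloud("scene")
P=W[(abs(W[...,0]-.53)<.07)&(abs(W[...,1]+.25)<.08)&(W[...,2]>.08)&(W[...,2]<.12)]
print("lid",np.linalg.lstsq(np.c_[P[:,:2],np.ones(len(P))],P[:,2],rcond=None)[0],np.median(P[:,2]))
print(manip.current_position(),manip.current_q(),manip.current_time())
im,D=viewer.get_image("wrist"); cv2.imwrite('pics/w3.png',im)
# project estimated key top into wrist (equidistant) and compare with the network
i=viewer.camera_info("wrist");K=np.array(i["mtx"])
for nm,y in(("round",.189),("square",.235),("slim",.281)):
    c=np.array(i["R"])@np.array([k[0],y,k[2]])+np.array(i["t"]);r=np.hypot(c[0],c[1]);th=np.arctan2(r,c[2])
    print(nm,(K[0,0]*th*c[0]/r+K[0,2]).round(1),(K[1,1]*th*c[1]/r+K[1,2]).round(1),[(d["p"],np.round(d["pixel"],1)) for d in viewer.place_of(f"key_{nm}_top","wrist")[:2]])
```

```text
lid [-0.02617988  0.0060148   0.11900569] 0.10400614392488833
[0.47534025 0.18878319 0.18976937] [ 0.34962994 -0.19081092 -0.72284624  0.54166884 -0.17244044  0.30658567] 33.05
round 316.1 195.6 [(0.95, array([313.9, 194.8]))]
square 371.9 195.6 [(0.84, array([364. , 194.4]))]
slim 424.2 195.6 [(0.88, array([420.1, 196.2])), (0.2, array([122.3, 128.6]))]
```

View pics/w3.png

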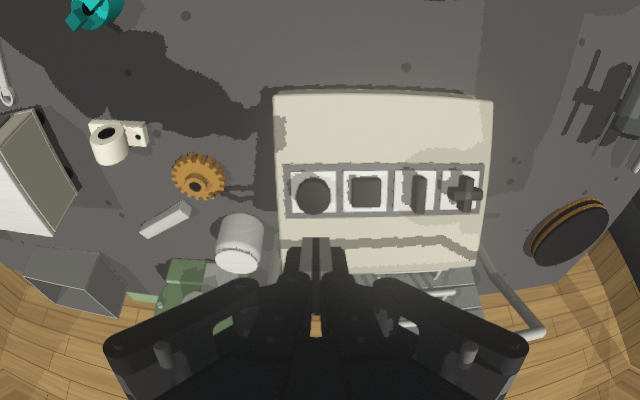

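The lid is shut, with its top flat at 0.104 m. The wrist view shows the round key at (314,195), next to square (366,192), slim (419,195) and plus (463,193); my estimate is within 2 mm. I press it.

Run:
```python
from h import *
k=np.array([.525,.1875,.103]); n=np.array([-.5,0,.8660])
manip.move_linear(list(k+.015*n),rate=.1)
g=manip.move_linear(list(k-.022*n),rate=.025,guard=16)
p=np.array(manip.current_position()); print(g,(k-p)@n,manip.current_ft_force())
manip.wait(.15)
manip.move_linear(list(k+.12*n),rate=.15)
im,D=viewer.get_image("wrist"); cv2.imwrite('pics/w4.png',cv2.resize(im[130:240,240:520],None,fx=2.8,fy=2.8))
im,D,V=grab_cloud("side"); np.savez('s4',V=V,im=im)
c=np.array([.5208,.2585,.0753])
for nm,(u0,v0) in dict(round=(299,270),square=(294,290),slim=(290,309),cross=(286,331)).items():
    A=V[v0-12:v0+12,u0-12:u0+12].reshape(-1,3);I=im[v0-12:v0+12,u0-12:u0+12].reshape(-1,3).max(1)
    A=A[(I<70)&(abs(A[:,0]-.53)<.03)]; print(nm,len(A),np.percentile((A-c)@n,[80,95]).round(4))
print(manip.current_time())
```

```text
True 0.01548525026168205 [-5.03642269 -1.00441645  9.41900946]
round 151 [0.0113 0.0122]
square 246 [0.0219 0.0231]
slim 193 [0.0219 0.023 ]
cross 261 [0.0227 0.0238]
36.6917
```

View pics/w4.png

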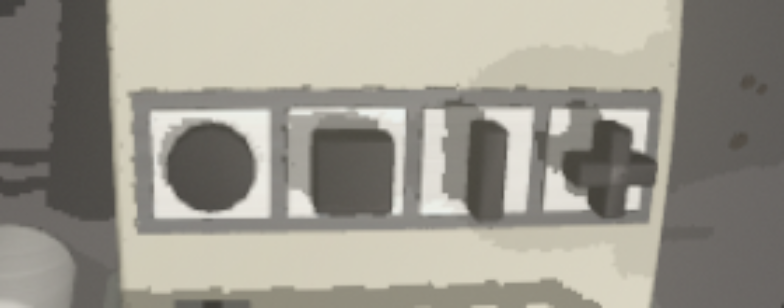

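The crop shows the round key down at (210,165) and the square key up at (350,170), with slim (487,170) and plus (610,170) up. Measured heights off the panel are 11 mm for round and 22 mm or more for the others. I hand in.

Run:
```python
from h import *
manip.move_linear([.41,.16,.26],rate=.2); manip.wait(.3)
print(order.finish_job(),manip.current_time())
```

```text
the job is handed in; nothing more can be done
the job is handed in; nothing more can be done
```

I handed the job in without seeing a verdict: the coupling stood upright in the tub before the lid went down, the lid is shut, the round key is latched with the square key up, and the tool is clear.

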